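# Lock the ornament fixture with the pin spanner

### The arm

A 7-joint arm with a two-finger parallel gripper is mounted at the origin on the work surface. World frame = base frame: x ahead of the robot, y to its left, z up, the work surface at z = 0. Lengths are in m, angles in rad, forces in N, time in s.
With the tool pointing down it reaches from about 0.4 to 0.875 m from the base axis. Payload 19.3 kg.
Tool frame: the origin (TCP) lies midway between the tips of the shut fingers; the grasp point (between the pads) lies 19 mm behind it (bot.pinch_z is the distance from the TCP to the grasp point, in m); z points along the fingers, y is the direction in which the jaws open and shut (so a half turn about z gives the same grasp; the last joint's range is limited). The gripper opens to 85 mm and grips with 20 to 120 N. Pads are 22 mm wide; open, the fingers measure 114 mm over their backs; the gripper's body (76 mm by 85 mm) begins 54 mm behind the grasp point. The pads swing forward as they close: fully open they stand 13 mm farther back than shut.
Start: joints at [-1.237, 0.521, -0.036, 1.599, 0.021, 1.021, -0.113], TCP at [0.246, 0.575, 0.231] pointing down, gripper open.
Joint ranges: [-2.91, 2.91], [-0.3, 2.13], [-1.5, 1.42], [0.17, 2.43], [-1.26, 4.41], [0.16, 1.93], [-2.52, 2.52]. Speed limits (rad/s): [1.89, 1.89, 2.39, 2.39, 3.01, 3.01, 3.01].

### API

Orientations are given as [roll, pitch, yaw] about the fixed x, y, z axes, in that order (R = Rz(yaw) Ry(pitch) Rx(roll)).
In Python, from workcell import bot gives the robot as it stands. The module is installed in compiled form; this text tells all that it offers.
- The arm moves only by the tool move_arm, never from a script. Its argument "moves" is text: rows parted by semicolons, each of 4 numbers parted by spaces: the shift along the tool's x, y, z in mm, then the turn about the tool's z in rad. In form: dx dy dz yaw; .... A call has exactly 10 rows; each row is the pose to reach, as a shift and turn from the pose commanded when the call began, along the tool's axes at that moment; what a row does not reach only later rows make up. A row lasts 1/12 s, in which the tool goes at most 41.7 mm and 7.16 degrees, less where a joint would pass 70% of its speed; a pose out of reach is approached as far as the arm can. A call with a gripper value outside its range is refused whole. "grip" is the opening, from 0 (shut) to 1 (fully open), set as the call begins (left out, the last holds). The fingers move at their own pace and stop on an object; "grip_force" is the grip in N (left out, the last holds). Time passes only in rows, so rows that repeat a pose let the fingers close, or fill a call up. It gives the time, the measured TCP pose, the force and the opening at its end, in the units of the state.
- bot.observe(): the state, without advancing time (a new reading comes with each control period).
- bot.grab_frame(name): name is "scene" or "top" or "wrist"; returns a dict with "frame" (384x512x3 uint8, red, green, blue), "z_map" (384x512 float32, m along the optical axis (not along the pixel's ray), 0 where there is no reading), "K" (3x3 intrinsics, pixels), "dist" ([k1, k2, p1, p2, k3] as OpenCV has them; the pictures are not rectified), "eye" and "attitude" of the camera in the world. Camera axes: x right, y up, looking along -z (the intrinsics and any distortion apply to the point x, -y, -z); pixel columns grow to the right and rows downward; lengths in m; the calibration is good to about 2 mm. A picture is of the moment at which its call begins.
- bot.job_done(): hands the job in, once; it reports no verdict.
Trained networks look in a picture, given as the dict that the camera call returned (one of the last four; its "shot" number tells which), for a name from the list of things; names that differ only in an ending like _2 or _b are one class to them, and where a whole thing is asked for, a point or a joint stands for the part that bears it (a point fixed in the world has none). Each returns a list of dicts, best first, with "conf" (0 to 1); they miss things now and then, are a little off and sometimes report something else, mostly with a low value. They report only what shows in the picture. A call takes as long as a camera call. They do not tell look-alikes from the thing itself.
- bot.search_frame(picture, label): "at" ([column, row] in pixels, amid what is visible of it).
- bot.pinpoint(picture, label): "at" ([column, row] in pixels: a listed point, or the origin of a listed thing).
The state is a dict: "clock": time; "qpos": joint angles; "qd": joint speeds; "joint_efforts": joint torques, N m; "position": TCP position; "tool_rot": TCP orientation; "force": force on the tool from outside, world axes, zero at the start; "moment": the same for the moment, N m; "grip_width": finger opening in m.
Only numpy, scipy, OpenCV 4.12 (cv2) and the standard library are available. Lean on these libraries where they do the work, as an engineer would, in place of code of your own. Each camera call takes 0.05 s, during which the arm holds its last target. There are 200 camera calls.

### The job

Tighten the lock ring of the round ornament fixture: take the blue-handled pin spanner from its wooden rest, put both of its pins fully into the ring's two holes, and with both pins in turn the ring clockwise (seen from above) until it stops, where its red mark stands beside the white mark on the fixture. Then lift the spanner out, lay it pins down back across both rails of its rest as it lay before, and let go. Leave the ornaments, jar and tin where they are.

Things in the scene. Friction and masses are not known exactly. Their poses are not given: they have to be found in the camera images.
- fixture: fixed fixture: green base 120 x 120 x 12 mm, grey round body 104 mm across up to z 38 mm, then the brass lock ring (z 38 to 50). A black brass-beaded ornament, 40 mm across, stands clamped at its centre, top at z 65. A white mark on the grey rim shows the locked place. Origin: centre of the base's underside, on the ring's axis
- lock_ring (a joint): turn of the lock ring in rad, grows clockwise seen from above; hard stops at 0 and 1.3 (locked: the ring's red mark beside the fixture's white mark). Starts between 0 and 0.35. It stays where it is left; turning takes about 0.25 N m (2.6 N at the spanner's origin)
- ring_top (a point): centre of the lock ring's top face, 50 mm above the table. The ring is brass, 92 mm across, 12 mm thick, bore about 44 mm; the frame turns with the ring: y runs along the line through the two holes, z up
- hole_a (a point): mouth centre of one pin hole in the ring's top face, 30 mm from the ring's axis (ring_top +y); round, 9 mm across, 12 mm deep, dark inside. Either pin may go into either hole
- hole_b (a point): mouth centre of the other pin hole (ring_top -y), alike, 60 mm from the first
- spanner: pin spanner, 0.13-0.24 kg: blue handle 14 wide, 12 mm thick, x -100 to 45; steel crossbar x 45-55, 72 wide; two fork arms at y +-30 (10 wide, 8 thick) to x 101. Under each arm at x 95 a pin, 6 mm thick, points down 9 mm, last 3 mm tapered. Origin: underside of handle and arms, at the grip place near the centre of mass; x to the pins, z up. Pins fully in: arms lie on the ring's top
- pin_a (a point): tip of the pin at x = 95, y = +30 mm, z = -9 mm of the spanner
- pin_b (a point): tip of the pin at x = 95, y = -30 mm, z = -9 mm of the spanner
- rest: fixed wooden spanner rest: base 130 x 100 x 8 mm, two cross rails (16 mm wide in x, 90 long in y) at x +50 and -50 mm, tops at z 35 mm. The spanner starts flat across both rails, crossbar over the +x rail, its origin roughly over the rest's centre, x axes roughly alike; the handle is free to grip between the rails. Origin: centre of the underside
- ornament_a: loose round black ornament with a brass-beaded dome, 60 mm across, 23 mm high; origin: centre of its underside. A bystander, leave it alone
- ornament_b: loose round black ornament with a brass-beaded dome, 60 mm across, 23 mm high; origin: centre of its underside. A bystander, leave it alone
- jar: loose blue jar with blue lid, 60 mm across, 65 mm high; origin: centre of its underside. A bystander
- tin: loose low green open tin of brass beads, 64 mm across, 18 mm high; origin: centre of its underside. A bystander
There are look-alikes about, which are no part of the job. Of the things that look like the spanner, the smallest one is meant.

How it is judged:
By the outcome, as a careful person would: the job done as asked, in the order asked, and still so for the second after the job is handed in, with the robot touching nothing.
It also fails if it takes over 61 s, if anything falls off the work surface, if the arm or the gripper's body presses on something with over 40 N, if the wrist force passes 120 N, or if a joint passes its speed limit or range.

## Working session

There is one attempt and no reset: what is moved stays moved. The work goes in short steps, Python scripts to look and compute and a tool call to move; the robot and the scene stay as the last step left them, time stands still between calls to the robot, and variables do not carry over. Pictures are saved under pics/ and viewed, about 8 in all and at most 12, crops included, and the job is handed in when it is done.

Besides the shell and the picture viewer there is one more tool, called after "Call:" by a JSON object that holds its "fn" and its "kwargs". move_arm: Moves the arm, as the interface text tells. Its arguments: {"type":"object","properties":{"moves":{"type":"string"},"grip":{"type":"number"},"grip_force":{"type":"number"}},"required":["moves"]}

```bash
mkdir -p pics; cat > h.py <<'E'
import numpy as np, cv2
from workcell import bot
from scipy.spatial.transform import Rotation as R
def rot(a):
    a=np.array(a,float)
    if a.shape==(3,3): return a
    if a.shape==(4,): return R.from_quat(a).as_matrix()
    return R.from_euler('xyz',a).as_matrix()
def ray(p,px):
    u=cv2.undistortPoints(np.array([[px]],float),np.array(p['K'],float),np.array(p['dist'],float))[0,0]
    return np.array([u[0],-u[1],-1.])
def atz(p,px,z):
    d=rot(p['attitude'])@ray(p,px); e=np.array(p['eye']); return e+d*(z-e[2])/d[2]
def atd(p,px):
    c,r=int(round(px[0])),int(round(px[1])); w=p['z_map'][max(r-1,0):r+2,max(c-1,0):c+2]; w=w[w>0]
    return np.array(p['eye'])+rot(p['attitude'])@ray(p,px)*np.median(w) if len(w) else None
def save(p,n,crop=None,s=1):
    f=p['frame'][:,:,::-1]
    if crop: f=f[crop[1]:crop[3],crop[0]:crop[2]]
    cv2.imwrite('pics/'+n,cv2.resize(f,None,fx=s,fy=s,interpolation=cv2.INTER_CUBIC))
def proj(p,X):
    q=rot(p['attitude']).T@(np.array(X)-p['eye']); return cv2.projectPoints(np.array([[q[0],-q[1],-q[2]]]),np.zeros(3),np.zeros(3),np.array(p['K'],float),np.array(p['dist'],float))[0][0,0]
E
python3 - <<'E'
from h import *
np.set_printoptions(precision=4,suppress=True)
s=bot.observe();print(s['clock'],s['position'],s['tool_rot'],s['grip_width'],bot.pinch_z)
for n in ['top','scene']:
    p=bot.grab_frame(n);save(p,n+'0.png',s=1.5);print(n,p['eye'],p['attitude'],p['K'][0])
    for l in ['spanner','fixture','rest','hole_a','pin_a','ring_top','ornament_a','jar','tin']:
        for o in bot.pinpoint(p,l)[:4]:
            print(l,np.array(o['at']),round(o['conf'],2),atd(p,o['at']))
E
```

```text
0.0 [0.2455 0.5744 0.2307] [-3.1405  0.0001  2.7378] 0.0851722250467955 0.0187
top [0.2953 0.0254 1.3824] [ 0.0841 -0.0093 -1.5875] [463.986    0.     248.1239]
spanner [206.7 142.7] 0.65 [0.5588 0.132  0.0113]
spanner [365.8 263.2] 0.65 [ 0.1952 -0.3273  0.0225]
spanner [152.7 282. ] 0.56 [0.1523 0.2901 0.0231]
fixture [298.5 162.1] 0.61 [ 0.4907 -0.1366  0.0482]
rest [202.7 150.9] 0.57 [0.5282 0.1412 0.0456]
hole_a [313.5 160.5] 0.88 [ 0.4945 -0.1801  0.049 ]
pin_a [352.4 311.9] 0.98 [ 0.0571 -0.2836  0.0205]
pin_a [216.9 115.9] 0.95 [0.6414 0.101  0.0044]
pin_a [194.5 114.8] 0.87 [0.6363 0.1646 0.0413]
pin_a [117.6 250.9] 0.84 [0.2431 0.391  0.0245]
ring_top [302.9 160. ] 0.62 [ 0.4946 -0.1478  0.0613]
ornament_a [248.  195.9] 0.74 [0.3965 0.0114 0.023 ]
ornament_a [246.  113.2] 0.7 [0.6436 0.0132 0.0234]
jar [123.4 200.8] 0.89 [0.3852 0.365  0.0644]
tin [370.6 117.9] 0.62 [ 0.6284 -0.3633  0.0033]
scene [1.3289 0.2892 0.7186] [ 0.9604 -0.002   1.8666] [352.7047   0.     259.471 ]
spanner [351.6 175.2] 0.92 [0.1725 0.2947 0.0234]
spanner [192.8 155.8] 0.82 [ 0.2084 -0.3328  0.0212]
spanner [286.8 224.1] 0.7 [0.5429 0.1352 0.0469]
spanner [208.4 197.5] 0.48 [ 0.5004 -0.1329  0.0571]
fixture [202.6 211.6] 0.59 [ 0.5486 -0.1332  0.0359]
rest [287.2 234.9] 0.71 [0.5852 0.1465 0.0436]
hole_a [209.3 198.6] 0.71 [ 0.497  -0.1318  0.0507]
hole_a [193.2 195.7] 0.55 [ 0.497  -0.1887  0.0502]
pin_a [226.9 152.4] 0.93 [ 0.1078 -0.2254  0.0017]
pin_a [288.3 251.1] 0.88 [0.6434 0.1635 0.0394]
pin_a [355.2 197.7] 0.83 [0.2832 0.3195 0.0025]
pin_a [269.4 249.4] 0.77 [0.614  0.1028 0.0011]
ring_top [204.5 200.4] 0.56 [ 0.5184 -0.1384  0.0571]
ornament_a [231.5 247. ] 0.7 [0.6541 0.0022 0.019 ]
ornament_a [268.4 246.5] 0.52 [0.6421 0.107  0.0394]
ornament_a [258.5 198.8] 0.47 [0.4078 0.0065 0.0174]
jar [373.8 219.9] 0.9 [0.4289 0.3818 0.0326]
tin [132.  221.6] 0.5 [ 0.6379 -0.3331  0.0173]
```

View pics/top0.png

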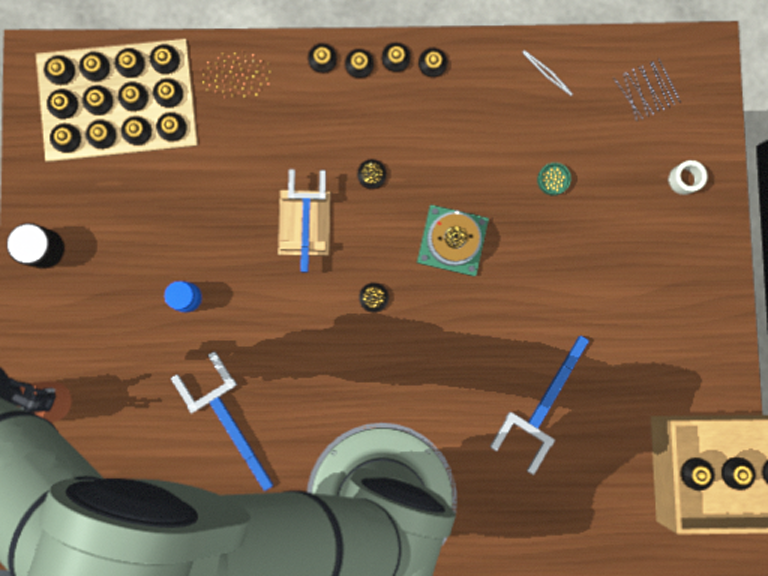

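View pics/scene0.png

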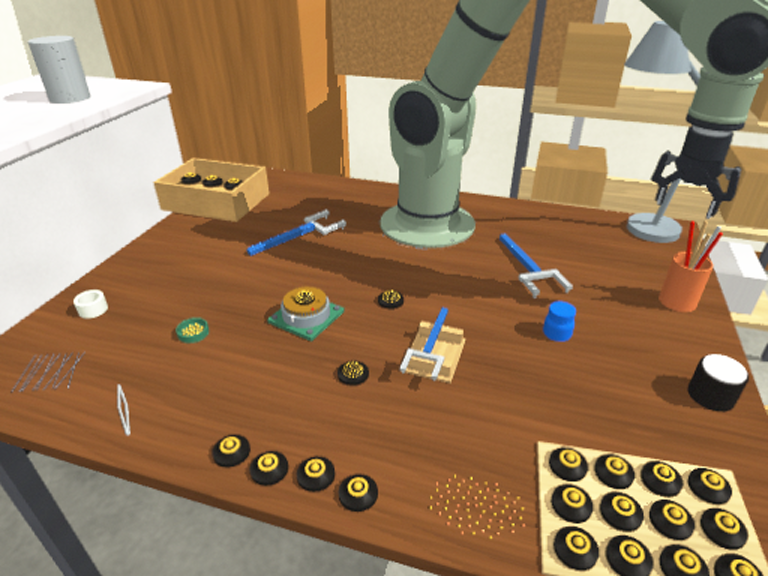

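Spanner candidates, in top-image pixels at native 512x384:
- On the rest at (203,143).
- Loose on the table at (147,280).
- Loose on the table at (365,263).

The one on the wooden rest is visibly the smallest, and it is the only one lying on a rest. The fixture is at (303,160), the bystander ornaments at (248,196) and (246,113), the jar at (123,200) and the tin at (370,118).

```bash
cat >> h.py <<'E'
def toolmove(target,yaw=None):
    s=bot.observe();T=rot(s['tool_rot']);d=T.T@(np.array(target)-s['position'])*1000
    print('pos',s['position'],s['tool_rot'],'move mm',d, 'turn', None if yaw is None else -((yaw-s['tool_rot'][2]+np.pi)%(2*np.pi)-np.pi))
def blue_pose(p,zc,box=None):
    hsv=cv2.cvtColor(p['frame'],cv2.COLOR_RGB2HSV);m=cv2.inRange(hsv,(100,120,60),(125,255,255))
    n,l,st,_=cv2.connectedComponentsWithStats(m);out=[]
    for i in range(1,n):
        if st[i,4]<150: continue
        ys,xs=np.nonzero(l==i);r=cv2.minAreaRect(np.stack([xs,ys],1).astype(np.float32));b=cv2.boxPoints(r)
        b=sorted(b,key=lambda q:0);e=[np.linalg.norm(b[0]-b[1]),np.linalg.norm(b[1]-b[2])]
        a,c=((b[0]+b[1])/2,(b[2]+b[3])/2) if e[0]<e[1] else ((b[1]+b[2])/2,(b[3]+b[0])/2)
        A,C=atz(p,a,zc),atz(p,c,zc);out.append((st[i,4],a,c,A,C,np.linalg.norm(A-C),np.arctan2(*(C-A)[1::-1])))
    return out
E
python3 - <<'E'
from h import *
np.set_printoptions(precision=4,suppress=True)
p=bot.grab_frame('top')
for o in blue_pose(p,.047): print(o)
for c in [(291/1.5,172/1.5),(322/1.5,172/1.5)]: print(atz(p,c,.043))
for l in ['hole_a','rest','ring_top']:
  for o in bot.pinpoint(p,l)[:3]: print(l,o['at'],o['conf'],atz(p,o['at'],{'rest':0}.get(l,.05)))
save(p,'top1.png',(165,90,350,200),4)
toolmove([.54,.138,.2],3.14)
E
```

```text
(np.int32(201), array([203.9173, 131.9742], dtype=float32), array([202.7728, 180.0422], dtype=float32), array([0.5836, 0.137 , 0.047 ]), array([0.4428, 0.1416, 0.047 ]), np.float64(0.1409211049827326), np.float64(3.1089792266149265))
(np.int32(394), array([133. , 197.5], dtype=float32), array([110. , 197.5], dtype=float32), array([0.3954, 0.3422, 0.047 ]), array([0.3965, 0.4078, 0.047 ]), np.float64(0.06560189048327217), np.float64(1.554505041948745))
(np.int32(498), array([389.3111, 224.7712], dtype=float32), array([355.0437, 283.0257], dtype=float32), array([ 0.3052, -0.3926,  0.047 ]), array([ 0.1418, -0.2881,  0.047 ]), np.float64(0.1938794838337355), np.float64(2.5724148909293874))
(np.int32(499), array([142.2022, 266.1236], dtype=float32), array([178.8876, 324.8203], dtype=float32), array([0.1998, 0.3152, 0.047 ]), array([0.0349, 0.2118, 0.047 ]), np.float64(0.19459822846844227), np.float64(-2.5814163630065083))
[0.6363 0.1659 0.043 ]
[0.6355 0.1054 0.043 ]
hole_a [314.2, 156.5] 0.93 [ 0.5061 -0.1823  0.05  ]
hole_a [295.0, 161.5] 0.88 [ 0.4923 -0.1262  0.05  ]
rest [201.2, 150.2] 0.88 [0.5383 0.1496 0.    ]
ring_top [303.8, 158.7] 0.74 [ 0.5001 -0.152   0.05  ]
pos [0.2456 0.5747 0.2313] [-3.1416  0.      2.7377] move mm [-442.3181 -285.8864   31.3137] turn -0.4022627329354336
```

View pics/top1.png

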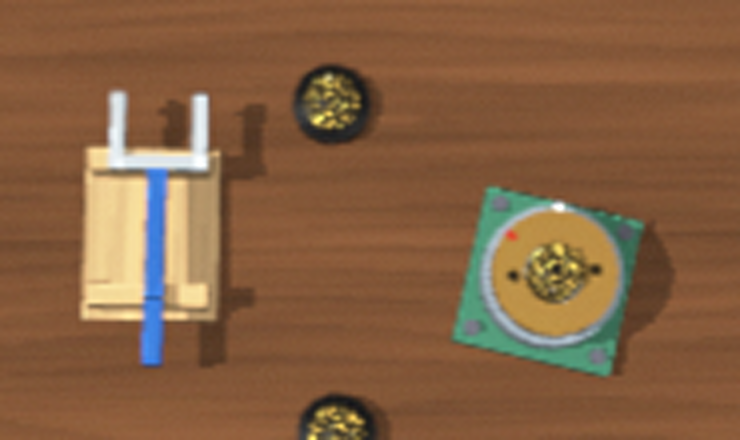

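The crop confirms the target: the small blue spanner lies across both rails of the rest, with its crossbar at the top. On the fixture the red mark is at crop (512,235) and the white mark at (558,207), about 0.9 rad clockwise from red. The holes are at (512,275) and (595,269).

Call:
{"fn": "move_arm", "kwargs": {"moves": "-442 -286 31 -0.37;-442 -286 31 -0.37;-442 -286 31 -0.37;-442 -286 31 -0.37;-442 -286 31 -0.37;-442 -286 31 -0.37;-442 -286 31 -0.37;-442 -286 31 -0.37;-442 -286 31 -0.37;-442 -286 31 -0.37", "grip": 1}}

```text
clock: 2.03
position: [0.4788, 0.2279, 0.207]
tool_rot: [3.141, 0.001, 3.108]
force: [1.7, 1.8, -1.0]
grip_width: 0.0857
```

Call:
{"fn": "move_arm", "kwargs": {"moves": "-32 -44 4 0;-60 -84 30 0;-60 -84 50 0;-60 -84 60 0;-60 -84 60 0;-60 -84 60 0;-60 -84 60 0;-60 -84 60 0;-60 -84 60 0;-60 -84 60 0"}}

```text
clock: 2.87
position: [0.5351, 0.1444, 0.1475]
tool_rot: [3.141, 0.001, 3.109]
force: [-0.5, 0.1, -0.5]
grip_width: 0.0855
```

```bash
python3 - <<'E'
from h import *
np.set_printoptions(precision=4,suppress=True)
s=bot.observe();print(s['position'],s['tool_rot'],s['qpos'])
p=bot.grab_frame('wrist');print(p['eye'],p['attitude']);save(p,'w1.png',s=1.2)
for o in blue_pose(p,.047): print(o)
for l in ['spanner','pin_a','rest']:
  for o in bot.pinpoint(p,l)[:3]: print(l,o['at'],o['conf'],atz(p,o['at'],{'rest':0,'pin_a':.026}.get(l,.035)))
E
```

```text
[0.5351 0.1444 0.1475] [3.1411 0.001  3.1087] [-0.3543  0.5162 -0.0222  1.8665  0.0159  0.758   1.1528]
[0.468  0.146  0.2903] [-0.2702  0.0004  1.5389]
(np.int32(2549), array([489.,   0.], dtype=float32), array([489.,  67.], dtype=float32), array([0.3839, 0.3324, 0.047 ]), array([0.4334, 0.3393, 0.047 ]), np.float64(0.04998904811641058), np.float64(0.13859898859330758))
(np.int32(2582), array([246.,  82.], dtype=float32), array([246., 247.], dtype=float32), array([0.4416, 0.1415, 0.047 ]), array([0.5849, 0.1361, 0.047 ]), np.float64(0.14346024889104084), np.float64(-0.037734220109284615))
spanner [249.7, 197.5] 0.89 [0.5408 0.1409 0.035 ]
pin_a [219.7, 282.2] 0.73 [0.6346 0.1061 0.026 ]
pin_a [277.9, 282.8] 0.59 [0.6372 0.1671 0.026 ]
pin_a [101.4, 38.9] 0.23 [0.3993 0.0195 0.026 ]
rest [253.7, 190.2] 0.76 [0.543  0.1447 0.    ]
```

View pics/w1.png

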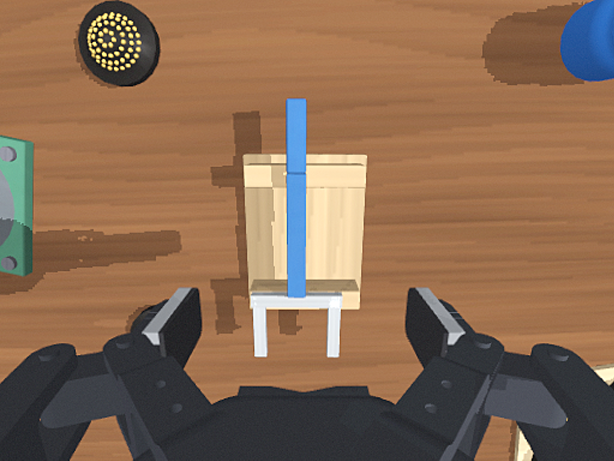

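The wrist view shows the spanner handle running down column 246 (native), between the open fingers, with the rails clear of the grip place. I'll descend and grip.

Call:
{"fn": "move_arm", "kwargs": {"moves": "-6 -6 25 0;-6 -6 55 0;-6 -6 85 0;-6 -6 105 0;-6 -6 115 0;-6 -6 122 0;-6 -6 125 0;-6 -6 125 0;-6 -6 125 0;-6 -6 125 0"}}

```text
clock: 3.9
position: [0.5415, 0.1377, 0.0229]
tool_rot: [3.141, 0.001, 3.108]
force: [0.2, -0.0, 0.3]
grip_width: 0.0854
```

Call:
{"fn": "move_arm", "kwargs": {"moves": "0 0 0 0;0 0 0 0;0 0 0 0;0 0 0 0;0 0 0 0;0 0 0 0;0 0 0 0;0 0 0 0;0 0 0 0;0 0 0 0", "grip": 0, "grip_force": 70}}

```text
clock: 4.73
position: [0.5409, 0.1376, 0.022]
tool_rot: [3.141, 0.0, 3.108]
force: [-1.8, -0.1, 5.1]
grip_width: 0.0126
```

Call:
{"fn": "move_arm", "kwargs": {"moves": "0 0 -10 0;0 0 -30 0;0 0 -60 0;0 0 -90 0;0 0 -110 0;0 0 -110 0;0 0 -110 0;0 0 -110 0;0 0 -110 0;0 0 -110 0"}}

```text
clock: 5.57
position: [0.5403, 0.1373, 0.1308]
tool_rot: [-3.141, -0.002, 3.108]
force: [-0.6, 0.2, -1.8]
grip_width: 0.0128
```

```bash
python3 - <<'E'
from h import *
np.set_printoptions(precision=4,suppress=True)
s=bot.observe();print(s['position'],s['tool_rot'],s['force'],s['grip_width'])
p=bot.grab_frame('wrist');save(p,'w2.png',s=1.2)
dz=s['position'][2]-.0224
for o in blue_pose(p,.047+dz): print(o)
for l in ['pin_a']:
  for o in bot.pinpoint(p,l)[:3]: print(l,o['at'],o['conf'],atz(p,o['at'],.026+dz),atd(p,o['at']))
p=bot.grab_frame('top')
for o in blue_pose(p,.047+dz)[:1]: print('top',o)
E
```

```text
[0.5403 0.1373 0.1308] [-3.1409 -0.0017  3.1078] [-0.6038  0.2282 -1.8424] 0.012847154674001243
(np.int32(1139), array([499.5,   0. ], dtype=float32), array([499.5,  58. ], dtype=float32), array([0.4322, 0.2341, 0.1554]), array([0.4531, 0.237 , 0.1554]), np.float64(0.021042210042916187), np.float64(0.14050052554832512))
(np.int32(9557), array([251.5,  28. ], dtype=float32), array([251.5, 326. ], dtype=float32), array([0.4412, 0.1396, 0.1554]), array([0.5728, 0.1352, 0.1554]), np.float64(0.13169510495035636), np.float64(-0.0336774708696518))
top (np.int32(394), array([133. , 197.5], dtype=float32), array([110. , 197.5], dtype=float32), array([0.3873, 0.3164, 0.1554]), array([0.3883, 0.3767, 0.1554]), np.float64(0.06027625907275368), np.float64(1.5545050419487452))
```

View pics/w2.png

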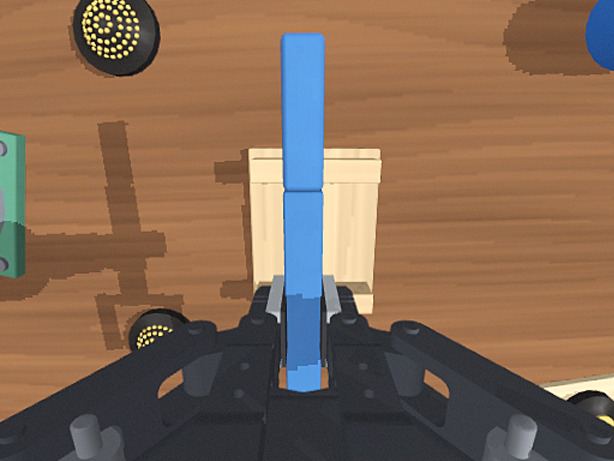

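The spanner is held level and squarely (handle at column 252 native). Next I'll move so the wrist camera looks on the ring beside the handle.

Call:
{"fn": "move_arm", "kwargs": {"moves": "-5 -15 -30 0;-15 -50 -60 0;-25 -90 -90 0;-35 -130 -90 0;-42 -170 -90 0;-42 -195 -90 0;-42 -206 -90 0;-42 -206 -90 0;-42 -206 -90 0;-42 -206 -90 0"}}

```text
clock: 6.55
position: [0.5758, -0.0686, 0.2215]
tool_rot: [3.141, -0.0, 3.109]
force: [0.4, 0.3, -2.1]
grip_width: 0.0127
```

```bash
python3 - <<'E'
from h import *
np.set_printoptions(precision=4,suppress=True)
s=bot.observe();print(s['position'],s['tool_rot'],s['force'],s['grip_width'])
p=bot.grab_frame('wrist');save(p,'w3.png',(100,40,356,244),3)
for l in ['hole_a','ring_top','fixture']:
  for o in bot.pinpoint(p,l)[:4]: print(l,o['at'],o['conf'],atz(p,o['at'],.05 if l!='fixture' else 0))
for n in ['top','scene']:
  p=bot.grab_frame(n)
  for l in ['hole_a','pin_a']:
    for o in bot.pinpoint(p,l)[:4]: print(n,l,o['at'],o['conf'],atz(p,o['at'],.05))
E
```

```text
[ 0.5758 -0.0686  0.2215] [ 3.141  -0.0005  3.1088] [ 0.4024  0.3447 -2.0809] 0.012698322249751943
hole_a [201.1, 111.5] 0.66 [ 0.5021 -0.1213  0.05  ]
fixture [182.5, 114.9] 0.65 [ 0.5042 -0.1531  0.    ]
top pin_a [120.7, 253.0] 0.88 [0.238  0.3753 0.05  ]
top pin_a [141.6, 237.8] 0.8 [0.2798 0.3166 0.05  ]
top pin_a [351.9, 313.0] 0.71 [ 0.0593 -0.2753  0.05  ]
scene hole_a [211.3, 197.5] 0.78 [ 0.4887 -0.1284  0.05  ]
scene hole_a [195.0, 195.2] 0.72 [ 0.4925 -0.1844  0.05  ]
scene hole_a [288.5, 235.5] 0.57 [0.5936 0.1519 0.05  ]
scene pin_a [378.8, 194.2] 0.95 [0.3097 0.3903 0.05  ]
scene pin_a [355.2, 198.0] 0.88 [0.3543 0.3176 0.05  ]
scene pin_a [187.4, 185.4] 0.72 [ 0.4477 -0.2341  0.05  ]
scene pin_a [209.9, 186.3] 0.58 [ 0.4303 -0.1588  0.05  ]
```

View pics/w3.png

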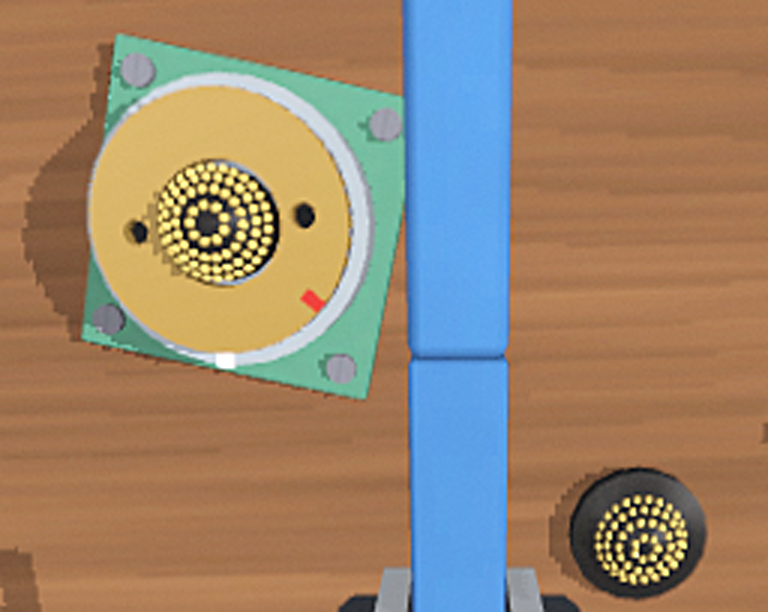

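The crop shows the dark holes at (305,215) and (139,232), the red mark at (313,301) and the white mark at (225,360). I'll refine those by segmentation.

```bash
cat >> h.py <<'E'
def blob(p,seed,lo,hi,r=6):
    x0,y0=int(seed[0])-r,int(seed[1])-r;f=p['frame'][y0:y0+2*r+1,x0:x0+2*r+1].astype(float)
    return x0,y0,f
def dark(p,seed,r=5):
    x0,y0,f=blob(p,seed,0,0,r);g=f.max(2);w=np.clip(np.percentile(g,80)*.75-g,0,None);yy,xx=np.mgrid[:g.shape[0],:g.shape[1]]
    return np.array([x0+(w*xx).sum()/w.sum(),y0+(w*yy).sum()/w.sum()])
def brass(p,center,rad=70):
    h=cv2.cvtColor(p['frame'],cv2.COLOR_RGB2HSV);m=cv2.inRange(h,(14,110,90),(28,255,255))
    y,x=np.mgrid[:m.shape[0],:m.shape[1]];m[(x-center[0])**2+(y-center[1])**2>rad**2]=0
    m=cv2.morphologyEx(m,cv2.MORPH_OPEN,np.ones((3,3)));c=max(cv2.findContours(m,0,1)[0],key=cv2.contourArea)
    return cv2.fitEllipse(cv2.convexHull(c))
E
python3 - <<'E'
from h import *
np.set_printoptions(precision=4,suppress=True)
p=bot.grab_frame('wrist')
c=lambda x,y:(100+x/3-.33,40+y/3-.33)
for s in [(305,215),(139,232)]:
    d=dark(p,c(*s));print(c(*s),d,atz(p,d,.05),atz(p,d,.044))
e=brass(p,c(222,220),52);print(e,atz(p,e[0],.05))
C=atz(p,e[0],.05)
for s,z in [((313,301),.05),((225,360),.038)]:
    q=atz(p,c(*s),z)-C;print(q,np.arctan2(q[1],q[0]))
print(bot.observe()['position'],bot.observe()['tool_rot'],[o for o in blue_pose(p,.2461) if o[0]>3000])
E
```

```text
(201.33666666666667, 111.33666666666667) [202.1013 111.3328] [ 0.502  -0.1213  0.05  ] [ 0.5019 -0.1223  0.044 ]
(146.00333333333333, 117.00333333333333) [147.0403 116.8673] [ 0.5054 -0.1807  0.05  ] [ 0.5053 -0.1828  0.044 ]
((174.11221313476562, 112.58662414550781), (84.66403198242188, 89.80652618408203), 146.04824829101562) [ 0.5022 -0.1512  0.05  ]
[0.0298 0.0296 0.    ] 0.7820193466501334
[ 0.0517 -0.0078 -0.012 ] -0.14880775598254617
[ 0.5758 -0.0697  0.2218] [ 3.1416 -0.      3.1078] [(np.int32(9584), array([252.,  28.], dtype=float32), array([252., 326.], dtype=float32), array([ 0.4767, -0.0672,  0.2461]), array([ 0.6087, -0.0716,  0.2461]), np.float64(0.1320322131765978), np.float64(-0.03307855438486524))]
```

Call:
{"fn": "move_arm", "kwargs": {"moves": "25 -12 0 -0.02;60 -32 0 -0.05;95 -53 10 -0.09;130 -73 30 -0.09;155 -86 60 -0.09;165 -92 90 -0.09;165 -92 120 -0.09;165 -92 145 -0.09;165 -92 150 -0.09;165 -92 150 -0.09"}}

```text
clock: 7.93
position: [0.4072, -0.1559, 0.071]
tool_rot: [3.141, -0.002, -3.085]
force: [-0.5, 0.8, -1.4]
grip_width: 0.0129
```

```bash
python3 - <<'E'
from h import *
np.set_printoptions(precision=4,suppress=True)
s=bot.observe();print(s['clock'],s['position'],s['tool_rot'],s['force'],s['qpos'][6])
toolmove([.4076,-.1563,.060],-3.0846)
ps=[];
for n,cr in [('top',(260,120,350,220)),('scene',(160,160,260,250))]:
  p=bot.grab_frame(n);f=p['frame'][cr[1]:cr[3],cr[0]:cr[2],::-1];ps.append(cv2.resize(f,(390,int(390*f.shape[0]/f.shape[1])),interpolation=cv2.INTER_CUBIC)[:350])
cv2.imwrite('pics/hov.png',np.hstack(ps))
E
```

```text
7.9333 [ 0.4072 -0.1559  0.071 ] [ 3.1408 -0.0025 -3.0853] [-0.4918  0.7532 -1.4153] 1.862602612066409
pos [ 0.4072 -0.1559  0.071 ] [ 3.1408 -0.0025 -3.0853] move mm [-0.366  -0.384  10.9899] turn -0.0007384231046279055
```

View pics/hov.png

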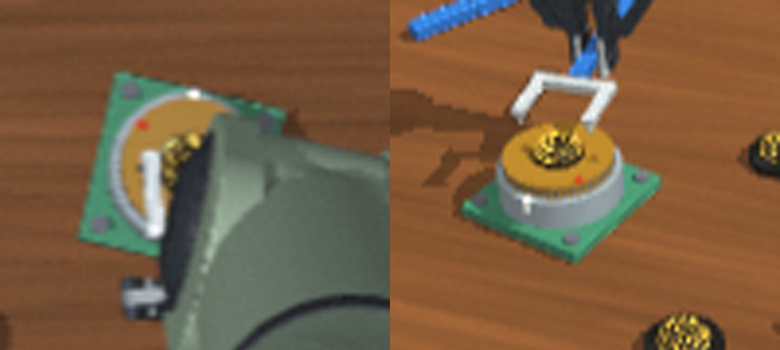

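The hover crops show the fork arms straddling the ornament, and the left arm end above its hole. I'll descend slowly.

Call:
{"fn": "move_arm", "kwargs": {"moves": "0 0 5 0;0 0 10 0;0 0 14 0;0 0 18 0;0 0 21 0;0 0 23 0;0 0 25 0;0 0 26 0;0 0 27 0;0 0 27 0"}}

```text
clock: 8.87
position: [0.4078, -0.1561, 0.0447]
tool_rot: [3.142, -0.0, -3.085]
force: [-0.4, 0.3, -2.0]
grip_width: 0.013
```

Call:
{"fn": "move_arm", "kwargs": {"moves": "0 0 1 0;0 0 1.5 0;0 0 2 0;0 0 2.5 0;0 0 3 0;0 0 3.5 0;0 0 4 0;0 0 4 0;0 0 4 0;0 0 4 0"}}

```text
clock: 9.7
position: [0.4078, -0.1561, 0.0408]
tool_rot: [-3.142, -0.0, -3.085]
force: [-0.3, -0.4, -2.1]
grip_width: 0.0129
```

Call:
{"fn": "move_arm", "kwargs": {"moves": "0 0 1 0;0 0 1.5 0;0 0 2 0;0 0 2.5 0;0 0 3 0;0 0 3.5 0;0 0 3.5 0;0 0 3.5 0;0 0 3.5 0;0 0 3.5 0"}}

```text
clock: 10.53
position: [0.4078, -0.1562, 0.0373]
tool_rot: [-3.142, 0.0, -3.085]
force: [0.1, -0.0, -2.2]
grip_width: 0.0127
```

```bash
python3 - <<'E'
from h import *
np.set_printoptions(precision=4,suppress=True)
s=bot.observe();print(s['position'],s['tool_rot'],s['force'],s['moment'])
p=bot.grab_frame('scene');save(p,'in.png',(160,160,260,235),6)
E
```

```text
[ 0.4078 -0.1562  0.0373] [-3.1415  0.0001 -3.0855] [ 0.1356 -0.0269 -2.1819] [0.0041 0.0162 0.0331]
```

View pics/in.png

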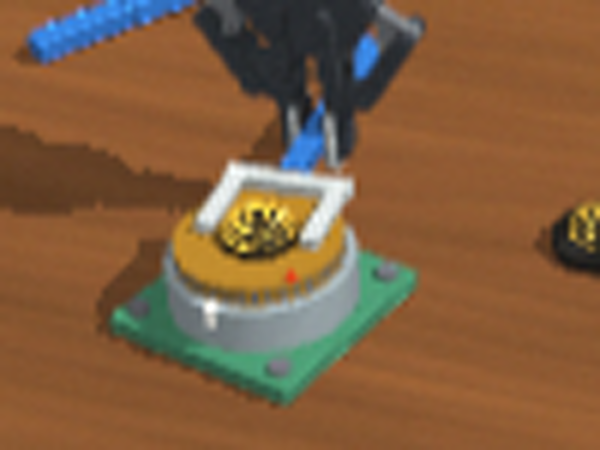

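The crop shows both fork arms lying on the ring with no gap visible. I'll press down lightly and start turning about the ring axis, which is 96 mm ahead of the TCP.

Call:
{"fn": "move_arm", "kwargs": {"moves": "-0.1 4.8 0.5 0.05;-0.5 9.6 0.8 0.1;-1.1 14.3 0.8 0.15;-1.9 19.1 0.8 0.2;-3 23.7 0.8 0.25;-4.3 28.3 0.8 0.3;-5.8 32.9 0.8 0.35;-7.6 37.4 0.8 0.4;-9.6 41.7 0.8 0.45;-11.7 46 0.8 0.5"}}

```text
clock: 11.42
position: [0.4176, -0.11, 0.0367]
tool_rot: [-3.142, 0.002, 2.695]
force: [2.6, -6.4, 0.1]
grip_width: 0.0126
```

Call:
{"fn": "move_arm", "kwargs": {"moves": "-0.1 4.8 0 0.05;-0.5 9.6 0 0.1;-1.1 14.3 0 0.15;-1.9 19.1 0 0.2;-3 23.7 0 0.25;-4.3 28.3 0 0.3;-5.8 32.9 0 0.35;-7.6 37.4 0 0.4;-7.6 37.4 0 0.4;-7.6 37.4 0 0.4"}}

```text
clock: 12.25
position: [0.4403, -0.0793, 0.0366]
tool_rot: [3.141, 0.001, 2.298]
force: [2.0, -3.4, -0.3]
grip_width: 0.0125
```

```bash
python3 - <<'E'
from h import *
np.set_printoptions(precision=4,suppress=True)
s=bot.observe();print(s['position'],s['tool_rot'],s['force'],s['moment'])
p=bot.grab_frame('scene');save(p,'t1.png',(160,160,260,235),6)
E
```

```text
[ 0.4403 -0.0793  0.0366] [3.1414 0.0011 2.2978] [ 1.9751 -3.4165 -0.3303] [-0.8163 -0.3338 -0.0499]
```

View pics/t1.png

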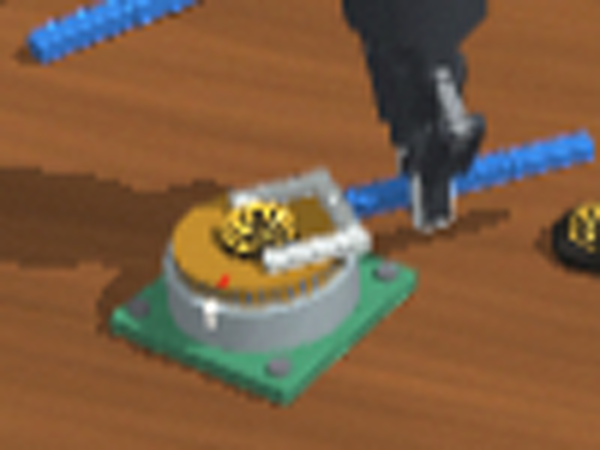

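The red mark at (224,281) is still a little short of the white mark at (210,313). I'll continue gently.

Call:
{"fn": "move_arm", "kwargs": {"moves": "0 1 0 0.01;0 1.9 0 0.02;0 2.9 0 0.03;-0.1 3.8 0 0.04;-0.1 4.8 0 0.05;-0.2 5.8 0 0.06;-0.2 6.7 0 0.07;-0.3 7.7 0 0.08;-0.3 7.7 0 0.08;-0.3 7.7 0 0.08"}}

```text
clock: 13.13
position: [0.4462, -0.0747, 0.0367]
tool_rot: [3.141, 0.001, 2.217]
force: [2.2, -6.7, -0.6]
grip_width: 0.0125
```

Call:
{"fn": "move_arm", "kwargs": {"moves": "0 1 0 0.01;0 1.9 0 0.02;0 2.9 0 0.03;-0.1 3.8 0 0.04;-0.1 4.8 0 0.05;-0.1 4.8 0 0.05;-0.1 4.8 0 0.05;-0.1 4.8 0 0.05;-0.1 4.8 0 0.05;-0.1 4.8 0 0.05"}}

```text
clock: 13.97
position: [0.4495, -0.0724, 0.0366]
tool_rot: [-3.141, 0.001, 2.167]
force: [-0.3, -8.8, 0.1]
grip_width: 0.0126
```

```bash
python3 - <<'E'
from h import *
np.set_printoptions(precision=4,suppress=True)
s=bot.observe();print(s['position'],s['tool_rot'],s['force'],s['moment'])
p=bot.grab_frame('scene');save(p,'t2.png',(170,175,240,225),9)
E
```

```text
[ 0.4495 -0.0724  0.0366] [-3.1412  0.0009  2.1671] [-0.305  -8.847   0.0992] [-2.0913  0.014   0.2765]
```

View pics/t2.png

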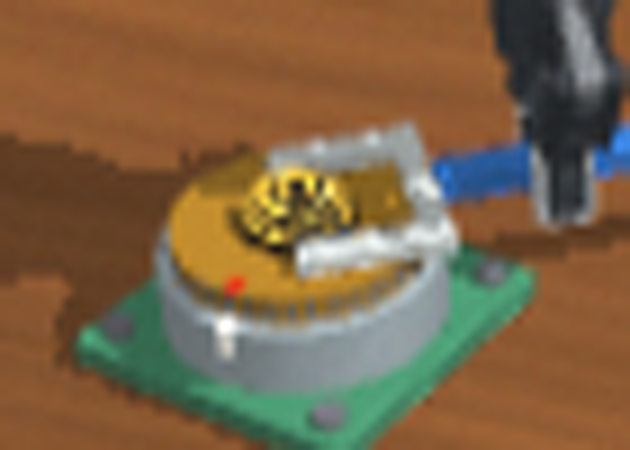

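```bash
cat > marks.py <<'E'
from h import *
np.set_printoptions(precision=4,suppress=True)
def cen(p,m,box):
    k=np.zeros_like(m);k[box[1]:box[3],box[0]:box[2]]=m[box[1]:box[3],box[0]:box[2]];M=cv2.moments(k,True)
    return np.array([M['m10']/M['m00'],M['m01']/M['m00']]),M['m00']
def marks(p,box):
    f=p['frame'].astype(int);C=np.array([.503,-.1508,.05])
    r=((f[...,0]>150)&(f[...,1]<90)).astype(np.uint8);w=(f.min(2)>225).astype(np.uint8)
    for n,m,z in [('red',r,.05),('white',w,.038)]:
        try:
            c,a=cen(p,m,box);q=atz(p,c,z)-C;print(n,c,a,q,'az',np.arctan2(q[1],q[0]),'r',np.hypot(*q[:2]))
        except ZeroDivisionError: print(n,'none')
if __name__=='__main__':
    marks(bot.grab_frame('scene'),(180,195,215,220))
    p=bot.grab_frame('top');marks(p,(270,130,330,190))
E
python3 marks.py
```

```text
red [195.3333 206.3333] 3.0 [ 0.044  -0.0066  0.    ] az -0.14814573783433801 r 0.04447340768232654
white [203.9 204.6] 10.0 [ 0.0135  0.0077 -0.012 ] az 0.5174855932499507 r 0.015539470496160257
red none
white [304.5 141. ] 2.0 [ 0.0513 -0.0062 -0.012 ] az -0.1200701480247405 r 0.051717620133641305
```

```bash
sed -i 's/(180,195,215,220)/(185,196,202,220)/' marks.py; python3 marks.py
```

```text
red [195.3333 206.3333] 3.0 [ 0.044  -0.0066  0.    ] az -0.14814573783433801 r 0.04447340768232654
white [194.6667 210.6667] 3.0 [ 0.051  -0.0069 -0.012 ] az -0.1337228127550389 r 0.05146650828374537
red none
white [304.5 141. ] 2.0 [ 0.0513 -0.0062 -0.012 ] az -0.1200701480247405 r 0.051717620133641305
```

Call:
{"fn": "move_arm", "kwargs": {"moves": "0 1 0 0.01;0 1.9 0 0.02;0 2.9 0 0.03;-0.1 3.8 0 0.04;-0.1 3.8 0 0.04;-0.1 3.8 0 0.04;-0.1 3.8 0 0.04;-0.1 3.8 0 0.04;-0.1 3.8 0 0.04;-0.1 3.8 0 0.04"}}

```text
clock: 15.05
position: [0.4511, -0.0712, 0.0364]
tool_rot: [-3.139, 0.0, 2.127]
force: [-8.9, -16.7, 2.6]
grip_width: 0.0127
```

```bash
python3 marks.py; python3 -c "
from h import *
s=bot.observe();print(s['position'],s['tool_rot'],s['force'],s['moment'])"
```

```text
red [195.3333 206.3333] 3.0 [ 0.044  -0.0066  0.    ] az -0.14814573783433801 r 0.04447340768232654
white [194.6667 210.6667] 3.0 [ 0.051  -0.0069 -0.012 ] az -0.1337228127550389 r 0.05146650828374537
red none
white [304.5 141. ] 2.0 [ 0.0513 -0.0062 -0.012 ] az -0.1200701480247405 r 0.051717620133641305
[ 0.45112563 -0.07120327  0.03636426] [-3.13862994e+00  1.29281648e-04  2.12689689e+00] [ -9.09908538 -16.06794772   3.35249897] [-3.53526222  1.70251348  0.94546092]
```

The stop is felt: force rose from 9 to about 19 N and the red mark no longer moves, with the marks within 0.015 rad of each other. I'll relax by backing off, then check the force before lifting.

Call:
{"fn": "move_arm", "kwargs": {"moves": "0 -1 0 -0.01;0 -1.9 0 -0.02;0 -2.9 0 -0.03;0 -3.8 0 -0.04;0 -4.8 0 -0.05;0 -4.8 0 -0.05;0 -4.8 0 -0.05;0 -4.8 0 -0.05;0 -4.8 0 -0.05;0 -4.8 0 -0.05"}}

```text
clock: 15.98
position: [0.449, -0.0727, 0.0366]
tool_rot: [3.142, 0.001, 2.177]
force: [0.9, -8.1, -1.5]
grip_width: 0.0127
```

Call:
{"fn": "move_arm", "kwargs": {"moves": "-0.5 0 0 0;-1 -0.5 0 -0.005;-1.3 -1 0 -0.01;-1.3 -1.5 0 -0.015;-1.3 -1.5 0 -0.015;-1.3 -1.5 0 -0.015;-1.3 -1.5 0 -0.015;-1.3 -1.5 0 -0.015;-1.3 -1.5 0 -0.015;-1.3 -1.5 0 -0.015"}}

```text
clock: 16.82
position: [0.4482, -0.0735, 0.0365]
tool_rot: [-3.142, -0.0, 2.193]
force: [-2.3, 3.3, 2.5]
grip_width: 0.0128
```

Call:
{"fn": "move_arm", "kwargs": {"moves": "0.5 0 0 0;0.5 0 -0.5 0;0.5 0 -1.5 0;0.5 0 -3 0;0.5 0 -5 0;0.5 0 -7 0;0.5 0 -10 0;0.5 0 -13 0;0.5 0 -17 0;0.5 0 -22 0"}}

```text
clock: 17.65
position: [0.448, -0.0733, 0.0589]
tool_rot: [-3.141, -0.0, 2.193]
force: [0.9, 0.1, -1.4]
grip_width: 0.0128
```

Call:
{"fn": "move_arm", "kwargs": {"moves": "0 0 -15 0;0 0 -40 0;0 0 -70 0;0 0 -100 0;0 0 -120 0;0 0 -130 0;0 0 -130 0;0 0 -130 0;0 0 -130 0;0 0 -130 0"}}

```text
clock: 18.48
position: [0.4474, -0.0734, 0.1874]
tool_rot: [-3.14, -0.001, 2.193]
force: [-0.1, 0.2, -3.1]
grip_width: 0.0123
```

```bash
python3 - <<'E'
from marks import *
s=bot.observe();print(s['clock'],s['force'],s['grip_width'])
toolmove([.5405,.138,.14],3.1066)
p=bot.grab_frame('scene');marks(p,(185,196,202,220))
p=bot.grab_frame('top');marks(p,(290,130,330,190))
p=bot.grab_frame('wrist')
for o in blue_pose(p,s['position'][2]+.0246):
  if o[0]>3000: print(o)
E
```

```text
18.4833 [-0.1024  0.2481 -3.1372] 0.012345262272566269
pos [ 0.4474 -0.0734  0.1874] [-3.1397 -0.001   2.1926] move mm [117.511  198.9017  47.0959] turn -0.9139738922562195
red [195.3333 206.3333] 3.0 [ 0.044  -0.0066  0.    ] az -0.14814573783433801 r 0.04447340768232654
white [194.6667 210.6667] 3.0 [ 0.051  -0.0069 -0.012 ] az -0.1337228127550389 r 0.05146650828374537
red none
white none
(np.int32(9595), array([252.,  28.], dtype=float32), array([252.    , 325.9999], dtype=float32), array([0.3898, 0.0065, 0.212 ]), array([ 0.4667, -0.1008,  0.212 ]), np.float64(0.13203336694060394), np.float64(-0.9485360910052134))
```

The ring stayed locked and the grip has not shifted. I'll carry the spanner back over the rest.

Call:
{"fn": "move_arm", "kwargs": {"moves": "12 20 0 -0.09;30 50 0 -0.2;48 80 0 -0.32;65 110 0 -0.44;82 140 0 -0.56;100 170 0 -0.68;112 190 10 -0.8;117.5 199 20 -0.914;117.5 199 30 -0.914;117.5 199 47 -0.914"}}

```text
clock: 19.47
position: [0.5416, 0.1381, 0.1411]
tool_rot: [3.141, 0.001, 3.105]
force: [0.4, -0.8, -1.5]
grip_width: 0.0127
```

```bash
python3 - <<'E'
from h import *
np.set_printoptions(precision=4,suppress=True)
toolmove([.5405,.1377,.0235],3.1076)
E
```

```text
pos [0.5416 0.1381 0.1411] [3.1413 0.0005 3.1055] move mm [  1.1656  -0.5151 117.5787] turn -0.00210835680270538
```

Call:
{"fn": "move_arm", "kwargs": {"moves": "0.5 -0.3 25 0;0.5 -0.3 50 0;0.5 -0.3 75 0;0.5 -0.3 92 0;0.5 -0.3 102 0;0.5 -0.3 109 0;0.5 -0.3 113 0;0.5 -0.3 116 0;0.5 -0.3 117 0;0.5 -0.3 117 0"}}

```text
clock: 20.3
position: [0.5411, 0.1379, 0.025]
tool_rot: [3.141, 0.001, 3.106]
force: [-0.4, -0.0, -2.4]
grip_width: 0.0126
```

Call:
{"fn": "move_arm", "kwargs": {"moves": "0 0 0.5 0;0 0 1 0;0 0 1.5 0;0 0 2 0;0 0 2.5 0;0 0 2.8 0;0 0 2.8 0;0 0 2.8 0;0 0 2.8 0;0 0 2.8 0"}}

```text
clock: 21.13
position: [0.5408, 0.1378, 0.022]
tool_rot: [3.141, 0.0, 3.107]
force: [-1.6, -0.7, 6.3]
grip_width: 0.0127
```

It is resting on the rails, so I'll open.

Call:
{"fn": "move_arm", "kwargs": {"moves": "0 0 -0.3 0;0 0 -0.3 0;0 0 -0.3 0;0 0 -0.3 0;0 0 -0.3 0;0 0 -0.3 0;0 0 -0.3 0;0 0 -0.3 0;0 0 -0.3 0;0 0 -0.3 0", "grip": 1}}

```text
clock: 21.97
position: [0.5408, 0.1378, 0.022]
tool_rot: [-3.142, -0.0, 3.107]
force: [-0.4, -1.2, -0.4]
grip_width: 0.0854
```

Call:
{"fn": "move_arm", "kwargs": {"moves": "0 0 -15 0;0 0 -40 0;0 0 -75 0;0 0 -110 0;0 0 -140 0;0 0 -160 0;0 0 -170 0;0 0 -170 0;0 0 -170 0;0 0 -170 0"}}

```text
clock: 22.8
position: [0.5402, 0.1377, 0.1907]
tool_rot: [-3.141, -0.002, 3.107]
force: [-0.8, -0.1, 0.8]
grip_width: 0.0854
```

```bash
python3 - <<'E'
from marks import *
s=bot.observe();print(s['clock'],s['position'],s['force'],s['grip_width'])
p=bot.grab_frame('scene');marks(p,(185,196,202,220));save(p,'end.png',(150,140,350,280),4)
p=bot.grab_frame('top');marks(p,(290,130,330,190))
p=bot.grab_frame('wrist')
for o in blue_pose(p,.047): print(o)
for o in bot.pinpoint(p,'pin_a')[:2]: print(o['at'],atz(p,o['at'],.026))
E
```

```text
22.8 [0.5402 0.1377 0.1907] [-0.8116 -0.132   0.8116] 0.08540160872615252
red [196. 206.] 1.0 [ 0.0418 -0.0053  0.    ] az -0.1265005541304953 r 0.042136223030454494
white none
red none
white none
(np.int32(3659), array([478.,   0.], dtype=float32), array([478.,  67.], dtype=float32), array([0.3742, 0.3484, 0.047 ]), array([0.4324, 0.3558, 0.047 ]), np.float64(0.05864902557580674), np.float64(0.12681714605573807))
(np.int32(1923), array([252.5,  82. ], dtype=float32), array([252.5, 225. ], dtype=float32), array([0.4418, 0.1401, 0.047 ]), array([0.5849, 0.1352, 0.047 ]), np.float64(0.14322643396827534), np.float64(-0.03381248384812304))
[278.1, 260.4] [0.639  0.1638 0.026 ]
[229.2, 259.1] [0.6354 0.1058 0.026 ]
```

View pics/end.png

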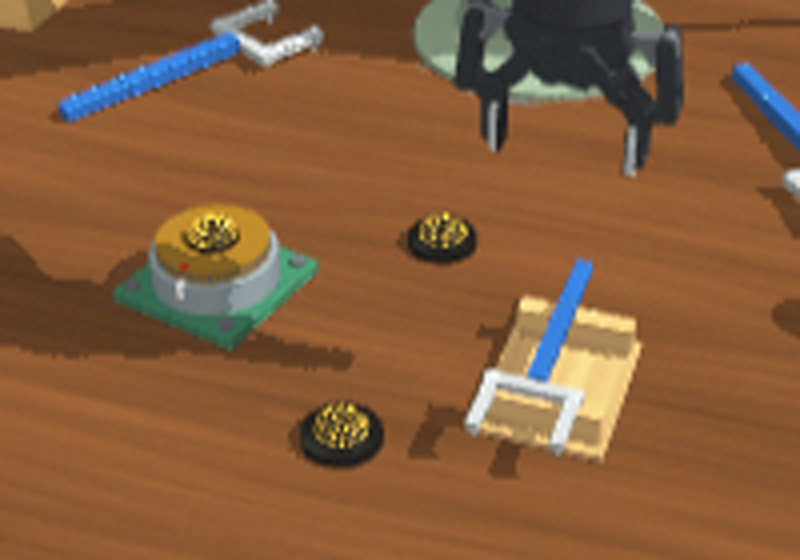

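The final crop shows the spanner across both rails and the red mark beside the white one (shaded), with the ornaments unmoved. I'll check the ring angle once more with the wrist camera.

Call:
{"fn": "move_arm", "kwargs": {"moves": "-5 -20 -30 0;-15 -50 -30 0;-25 -90 -30 0;-35 -130 -30 0;-42 -170 -30 0;-42 -195 -30 0;-42 -206 -30 0;-42 -206 -30 0;-42 -206 -30 0;-42 -206 -30 0"}}

```text
clock: 23.83
position: [0.5756, -0.068, 0.2217]
tool_rot: [3.141, -0.001, 3.108]
force: [-1.1, 0.1, -0.3]
grip_width: 0.0852
```

```bash
python3 - <<'E'
from marks import *
p=bot.grab_frame('wrist');f=p['frame'].astype(int)
r=((f[...,0]>f[...,1]*2)&(f[...,0]>f[...,2]*2)&(f[...,0]>90)).astype(np.uint8)
w=((f.min(2)>200)).astype(np.uint8)
C=np.array([.503,-.1508,.05])
for n,m,z in [('red',r,.05),('white',w,.038)]:
    try: c,a=cen(p,m,(140,110,235,170));q=atz(p,c,z)-C;print(n,c,a,np.arctan2(q[1],q[0]),np.hypot(*q[:2]))
    except Exception as e: print(n,e)
for o in bot.pinpoint(p,'hole_a')[:3]: print(o['at'],o['conf'],atz(p,o['at'],.05))
save(p,'w9.png',(110,60,260,170),5)
E
```

```text
red [171.4231 153.7692] 26.0 -0.13847953397293758 0.042720507616863884
white [201.3944 142.475 ] 360.0 0.6764472323001145 0.04133599064273109
[188.0, 137.3] 0.68 [ 0.5282 -0.1369  0.05  ]
[150.3, 88.0] 0.58 [ 0.4761 -0.172   0.05  ]
```

View pics/w9.png

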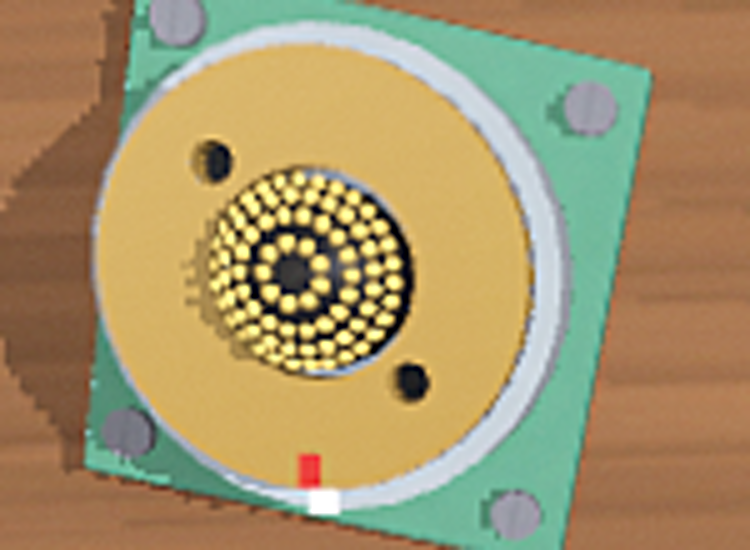

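```bash
python3 - <<'E'
from marks import *
p=bot.grab_frame('wrist')
A,B=[atz(p,dark(p,s),.05) for s in [(191.7,135.7),(152.1,91.7)]]
print(A,B,'ring yaw',np.arctan2(A[1]-B[1],A[0]-B[0])-np.pi/2)
e=brass(p,(172,113),52);C=atz(p,e[0],.05);print(C)
for c,z in [((171.42,153.77),.05),((174.1,159.9),.038)]:
    for D in (C,(A+B)/2):
        q=atz(p,c,z)-D;print(np.arctan2(q[1],q[0]))
E
```

```text
[ 0.5268 -0.1325  0.05  ] [ 0.4801 -0.1696  0.05  ] ring yaw -0.8988295168699898
[ 0.5022 -0.1511  0.05  ]
-0.13034506212682462
-0.13531846494408112
-0.12971902454721282
-0.13384074664491172
```

Red and white marks agree to about 0.001 rad, so I'm handing in.

```bash
python3 -c "
from workcell import bot
print(bot.job_done(), bot.observe()['clock'])"
```

```text
the job is handed in; nothing more can be done
the job is handed in; nothing more can be done
```

The lock ring is tightened to its stop, the spanner is back across both rails of its rest, and the job was handed in at about 24 s of the 61 s allowed.

- **Choice of spanner:** I took the small blue spanner from the wooden rest. The two larger look-alikes lying on the table were left alone.
- **Turning:** Both pins went into the holes without resistance until the arms touched the ring. The ring turned about 0.96 rad clockwise to its hard stop; at the stop the lateral force rose from about 9 to 19 N and the red mark stopped moving.
- **Ring check:** In the last wrist picture the red and white marks agree to about 0.001 rad.
- **Spanner check:** The far handle end is within about 1.5 mm of where it was, and the angle within 0.004 rad. The gripper is open and clear.
- **Bystanders:** Both ornaments looked unmoved in the last scene picture. I did not measure the jar and tin again, but the arm did not go near them.

**Disagreements:** The network's hole positions in the last picture gave a turn about 0.08 rad larger than my own segmentation. I trusted the segmentation because it fits the marks. In the last scene and top pictures the simple colour check for the marks mostly failed (shadow on the ring, arm over it from above), so I settled it with the wrist camera.

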